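# Find and flag the loose clamp nut on a guitar neck

### The job

A fingerboard is being glued to a guitar neck under three T-handle clamp nuts, and one of them is loose. Feel for it by nudging the handles gently clockwise, without shifting the tight ones: leave the loose one turned by 15 to 45 degrees, then slip the wooden ring over that clamp's stud so that it sits down flat on the handle. Leave the other things on the bench where they are.

Things in the scene. Friction and masses are not known exactly. Their poses are not given: they have to be found in the camera images.
- handle_a (a joint): turn of one of three alike T-handle nuts, rad; 0 at the start, positive clockwise seen from above (tightening). It stays where left. A tight nut holds to about 0.5 N m; forced beyond, it shifts by up to 10 degrees and jams. The loose one turns freely at about 0.09 N m. Which of a, b, c is loose cannot be seen. See point handle_a_mid
- handle_a_mid (a point): middle of the T-handle's bar, on its turning axis, 85 mm above the bench; turns with it: z up, y along the bar. Dark steel bar 88 mm long (44 each side), 14 wide, 14 high (7 above and below this point), on a hub of 22 mm diameter that ends level with the bar's top. A fixed 8 mm steel stud on the axis stands 22 mm above the bar's top
- handle_b (a joint): turn of one of three alike T-handle nuts, rad; 0 at the start, positive clockwise seen from above (tightening). It stays where left. A tight nut holds to about 0.5 N m; forced beyond, it shifts by up to 10 degrees and jams. The loose one turns freely at about 0.09 N m. Which of a, b, c is loose cannot be seen. See point handle_b_mid
- handle_b_mid (a point): middle of the T-handle's bar, on its turning axis, 85 mm above the bench; turns with it: z up, y along the bar. Dark steel bar 88 mm long (44 each side), 14 wide, 14 high (7 above and below this point), on a hub of 22 mm diameter that ends level with the bar's top. A fixed 8 mm steel stud on the axis stands 22 mm above the bar's top
- handle_c (a joint): turn of one of three alike T-handle nuts, rad; 0 at the start, positive clockwise seen from above (tightening). It stays where left. A tight nut holds to about 0.5 N m; forced beyond, it shifts by up to 10 degrees and jams. The loose one turns freely at about 0.09 N m. Which of a, b, c is loose cannot be seen. See point handle_c_mid
- handle_c_mid (a point): middle of the T-handle's bar, on its turning axis, 85 mm above the bench; turns with it: z up, y along the bar. Dark steel bar 88 mm long (44 each side), 14 wide, 14 high (7 above and below this point), on a hub of 22 mm diameter that ends level with the bar's top. A fixed 8 mm steel stud on the axis stands 22 mm above the bar's top
- workboard: fixed plywood board 110 x 480 mm, origin at its underside, y along the guitar neck (60 mm wide) on it. On the neck a wooden caul 44 mm wide, top 58 mm above the bench; on it, in a row 125 to 155 mm apart, three fixed wooden spools 48 mm across, top at 70 mm, each with a T-handle nut above
- collar: loose pale wooden ring that serves as the flag, standing upright on the bench between robot and neck: 36 mm outside diameter, 16 mm hole right through, 28 mm tall, about 30 g; origin at the centre of its underside, z up
- glue: bystander: yellow plastic glue bottle, 60 mm across, 110 mm tall, standing; origin at its underside
- jar: bystander: amber glass jar with a steel lid, 64 mm across, 80 mm tall; origin at its underside
- driver: bystander: screwdriver with a wooden handle, lying on the bench; origin at its underside
- sander: bystander: cork sanding block, 100 x 60 x 30 mm; origin at its underside
- spool: bystander: solid wooden spool without a hole, 40 mm across, 30 mm tall; origin at its underside
- offcut: bystander: dark flat wood offcut, 120 x 30 x 8 mm; origin at its underside
- mallet: bystander: hammer lying on the bench to the robot's right; origin at its underside
Mind the look-alikes: they are no part of the job. Leave any blue or yellow look-alike of the collar alone.

How it is judged:
By the outcome, as a careful person would: the job done as asked, in the order asked, and still so for the second after the job is handed in, with the robot touching nothing.
It also fails if it takes over 72 s, if anything falls off the work surface, if the arm or the gripper's body presses on something with over 40 N, if the wrist force passes 120 N, or if a joint passes its speed limit or range.

### The arm

A 6-joint arm with a two-finger parallel gripper is mounted at the origin on the work surface. World frame = base frame: x ahead of the robot, y to its left, z up, the work surface at z = 0. Lengths are in m, angles in rad, forces in N, time in s.
With the tool pointing down it reaches from about 0.3 to 0.875 m from the base axis. Payload 4.2 kg.
Tool frame: the origin (TCP) lies on the mounting face of the last link; the fingertips stand 173 mm ahead of it and the grasp point (between the pads) lies 155 mm ahead of it (arm.tcp_to_tips is the distance from the TCP to the fingertips, in m); z points along the fingers, y is the direction in which the jaws open and shut (so a half turn about z gives the same grasp; the last joint's range is limited). The gripper opens to 85 mm and grips with 20 to 120 N. Pads are 22 mm wide; open, the fingers measure 114 mm over their backs; the gripper's body (76 mm by 85 mm) begins 54 mm behind the grasp point. The pads swing forward as they close: fully open they stand 13 mm farther back than shut.
Start: joints at [1.321, 0.32, 1.565, -0, 1.257, -0.02], TCP at [0.131, 0.56, 0.405] pointing down, gripper open.
Joint ranges: [-3.11, 3.11], [-0.84, 2.01], [0.21, 2.61], [-1.34, 4.49], [0.05, 2.63], [-2.56, 2.56]. Speed limits (rad/s): [2.57, 2.57, 3.14, 3.14, 3.14, 3.14].

### API

Orientations are given as a rotation vector (axis times angle).
In Python, from cell import arm gives the robot as it stands.
- The arm moves only by the shell command python3 -m inch 'ROWS' [OPENING] [FORCE]. ROWS is text: rows parted by semicolons, each of 6 numbers parted by spaces: the shift along the world's x, y, z in units of 0.05 m (1.0 is 0.05 m), then the turn, a rotation vector about the world's x, y, z in units of 180 degrees (1.0 is 180 degrees). A call has 1 to 10 rows; each row shifts and turns the commanded pose from where the row before left it; what a row does not reach is not made up. A row lasts 1/10 s, in which the tool goes at most 50 mm and 8.59 degrees, less where a joint would pass 70% of its speed; a pose out of reach is approached as far as the arm can. A call with a number of a shift or a turn outside -1 to 1 is refused whole. A call with a gripper value outside its range is refused whole. OPENING is the opening, from 0 (shut) to 1 (fully open), set as the call begins (- or left out, the last holds). The fingers move at their own pace and stop on an object; FORCE is the grip in N (left out, the last holds). Time passes only in rows, so rows that do not move let the fingers close. It gives the time, the measured TCP pose, the force and the opening at its end, in the units of the state.
- arm.state(): the state, without advancing time (a new reading comes with each control period).
- arm.camera(name): name is "scene" or "top"; returns a dict with "frame" (400x640x3 uint8, red, green, blue), "vfov" (degrees; the focal length in pixels is half the picture's height over the tangent of half this angle, whatever the lens; pixels are square), "cx", "cy" (the principal point, pixels), "rvec" (rotation vector, rad) and "tvec" (3), from world to camera coordinates, as OpenCV has them. Camera axes: x right, y down, z forward; pixel columns grow to the right and rows downward; lengths in m; the calibration is good to about 2 mm. A picture is of the moment at which its call begins. There is no depth.
- arm.close_job(): hands the job in, once; it reports no verdict.
The state is a dict: "time": time; "joint_pos": joint angles; "qd": joint speeds; "tau": joint torques, N m; "tcp_pos": TCP position; "eef_rot": TCP orientation; "wrist_force": force on the tool from outside, world axes, zero at the start; "moment": the same for the moment, N m; "grip_width": finger opening in m.
Only numpy, scipy, OpenCV 4.12 (cv2) and the standard library are available. Lean on these libraries where they do the work, as an engineer would, in place of code of your own. Each camera call takes 0.05 s, during which the arm holds its last target. There are 200 camera calls.

## Working session

There is one attempt and no reset: what is moved stays moved. The work goes in short steps, Python scripts to look and compute and a shell command to move; the robot and the scene stay as the last step left them, time stands still between calls to the robot, and variables do not carry over. Pictures are saved under pics/ and viewed, about 8 in all and at most 12, crops included, and the job is handed in when it is done.

```bash
ls; mkdir -p pics
python3 - <<'E'
from cell import arm
import cv2,numpy as np
for n in("scene","top"):
    c=arm.camera(n);cv2.imwrite(f"pics/{n}0.png",c["frame"][:,:,::-1])
    R=cv2.Rodrigues(np.array(c["rvec"]))[0];print(n,c["vfov"],c["cx"],c["cy"],-R.T@c["tvec"],R.round(2).tolist())
print(arm.state())
E
```

```text
pics
scene 47.5789667646333 315.8188862223046 199.216386638748 [1.37155171 0.24568405 0.75943071] [[-0.3, 0.95, 0.0], [0.6, 0.19, -0.77], [-0.74, -0.23, -0.63]]
top 52.030684141258774 319.9674617921459 202.43518425555175 [ 0.41487175 -0.01724681  1.31495995] [[0.02, -1.0, -0.01], [-0.99, -0.02, -0.11], [0.11, 0.01, -0.99]]
{'time': 0.1, 'joint_pos': array([ 1.32098891e+00,  3.20254412e-01,  1.56553130e+00,  3.17525883e-05,
        1.25742471e+00, -2.00207458e-02]), 'qd': array([ 0.00030054, -0.00106847, -0.00350164,  0.0004021 , -0.00335537,
        0.00093799]), 'tau': array([ 1.41705514e-03, -4.16404688e+01, -2.34704018e+01, -5.60852834e-05,
        4.88955877e-03, -6.27619556e-07]), 'tcp_pos': array([0.13093974, 0.55974934, 0.40396092]), 'eef_rot': array([-3.60141283e-01, -3.12063154e+00,  2.51151531e-03]), 'wrist_force': array([-0.81615953, -0.79037245,  0.51333133]), 'moment': array([0.02013796, 0.05170318, 0.02858891]), 'grip_width': 0.08548393075280426}
```

View pics/scene0.png

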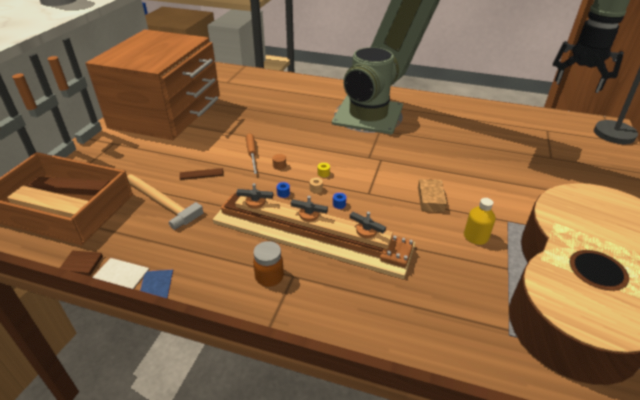

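View pics/top0.png

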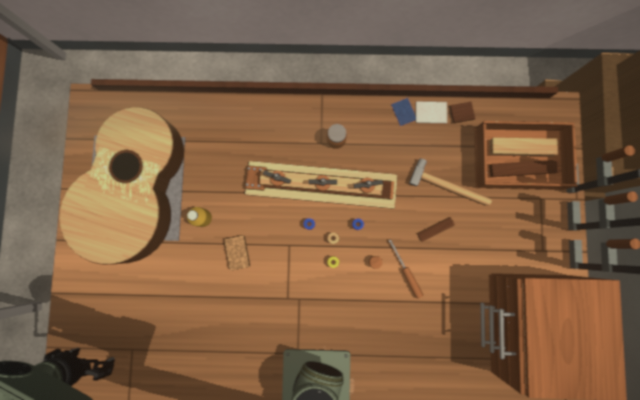

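The scene view shows the three handles near (254,194), (310,207) and (367,222), with the pale ring at (316,185). In the top view they are near (278,177), (321,182) and (367,185), with the ring at (333,238). Blue and yellow rings and a brown spool stand nearby. Next I'll take enlarged crops.

```bash
python3 - <<'E'
import cv2,numpy as np
t=cv2.imread("pics/top0.png")[155:275,240:400];s=cv2.imread("pics/scene0.png")[145:265,210:420]
t=cv2.resize(t,None,fx=5,fy=5,interpolation=2)
cv2.imwrite("pics/t1.png",t)
s=cv2.resize(s,None,fx=3.8,fy=3.8,interpolation=2)
cv2.imwrite("pics/s1.png",s)
E
cat > h.py <<'E'
import numpy as np,cv2
from cell import arm
def cam(n):
    c=arm.camera(n);R=cv2.Rodrigues(np.array(c["rvec"],float))[0];c["R"]=R;c["t"]=np.array(c["tvec"],float).ravel();c["f"]=200/np.tan(np.radians(c["vfov"]/2));return c
def ray(c,u,v,z):
    d=c["R"].T@np.array([(u-c["cx"])/c["f"],(v-c["cy"])/c["f"],1]);o=-c["R"].T@c["t"]
    return (o+d*(z-o[2])/d[2]).round(4)
def proj(c,p):
    q=c["R"]@np.array(p)+c["t"];return (q[0]/q[2]*c["f"]+c["cx"],q[1]/q[2]*c["f"]+c["cy"])
E
```

```text
(no output)
```

View pics/t1.png

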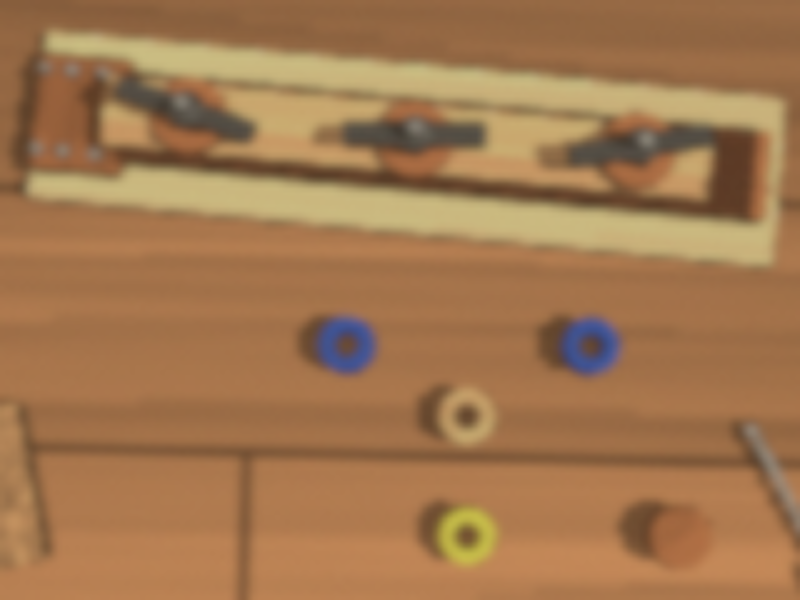

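View pics/s1.png

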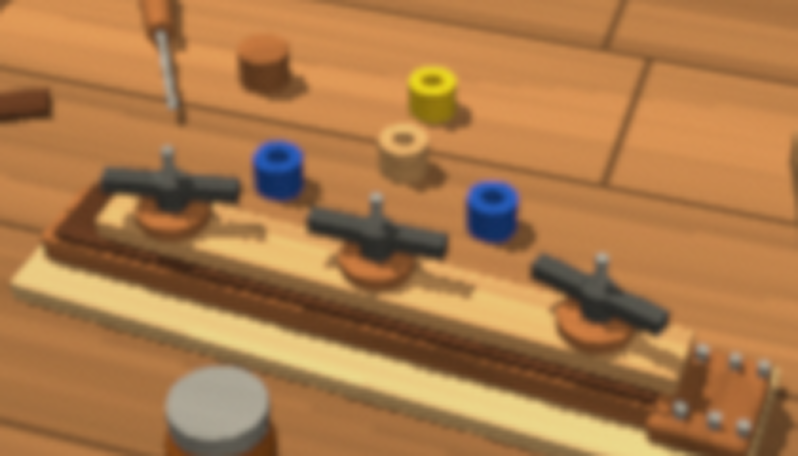

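Run:
```python
from h import *
T=cam("top");S=cam("scene")
pt=lambda u,v:((u+.5)/5-.5+240,(v+.5)/5-.5+155)
ps=lambda u,v:((u+.5)/3.8-.5+210,(v+.5)/3.8-.5+145)
for nm,a,b,sa,sb,st,ss in [("left",(118,90),(255,132),(667,318),(534,266),(185,98),(601,258)),("mid",(343,131),(486,135),(446,240),(309,218),(414,125),(376,199)),("right",(568,156),(715,135),(240,188),(103,178),(647,136),(168,152))]:
    A=ray(T,*pt(*a),.089);B=ray(T,*pt(*b),.089);C=ray(S,*ps(*sa),.087);D=ray(S,*ps(*sb),.087)
    an=lambda p,q:np.degrees(np.arctan2((q-p)[0],(p-q)[1]))
    print(nm,"top",(A+B)/2,np.linalg.norm(A-B),an(A,B),"scene",(C+D)/2,np.linalg.norm(C-D),an(C,D),"stud",ray(T,*pt(*st),.113),ray(S,*ps(*ss),.113))
for nm,z,u,v in [("collar",.028,467,415),("blue1",.028,346,345),("blue2",.028,591,345),("yel",.028,467,535)]: print(nm,ray(T,*pt(u,v),z))
print("collar s",ray(S,*ps(404,139),.028), "jar lid",ray(T,337,134,.08))
```

```text
left top [0.6273 0.1298 0.089 ] 0.08741647441987123 -16.071439210038836 scene [0.6294  0.13205 0.087  ] 0.08576158813828018 -13.760785111791222 stud [0.631 0.128 0.113] [0.6299 0.1311 0.113 ]
mid top [ 0.6165 -0.0089  0.089 ] 0.08660369507128435 -0.5292762102013581 scene [ 0.6154 -0.0084  0.087 ] 0.08559672890946242 3.885316052799612 stud [ 0.6174 -0.0087  0.113 ] [ 0.6186 -0.0078  0.113 ]
right top [ 0.61155 -0.14625  0.089  ] 0.08987736088693303 9.284157746288608 scene [ 0.6125 -0.1447  0.087 ] 0.08707559933758713 11.258314668603786 stud [ 0.6135 -0.1469  0.113 ] [ 0.6144 -0.1437  0.113 ]
collar [ 0.4486 -0.045   0.028 ]
blue1 [0.4909 0.0318 0.028 ]
blue2 [ 0.494 -0.122  0.028]
yel [ 0.3742 -0.0463  0.028 ]
collar s [ 0.4502 -0.0434  0.028 ] jar lid [ 0.7664 -0.0506  0.08  ]
```

Setting out for the left handle. The gripper is shut and the jaws are turned along x, ready to push the handle's +y end in +x.

```bash
R='.464 -.394 0 0 0 -.0213'; python3 -m inch '.464 -.394 0 0 0 -.0213;.464 -.394 0 0 0 -.0213;.464 -.394 0 0 0 -.0213;.464 -.394 0 0 0 -.0213;.464 -.394 0 0 0 -.0213;.464 -.394 0 0 0 -.0213;.464 -.394 0 0 0 -.0213;.464 -.394 0 0 0 -.0213;.464 -.394 0 0 0 -.0213;.464 -.394 0 0 0 -.0213' 0 30
python3 -m inch '.464 -.394 0 0 0 -.0213;.464 -.394 0 0 0 -.0213;.464 -.394 0 0 0 -.0213;.464 -.394 0 0 0 -.0213;.464 -.394 0 0 0 -.0213;.464 -.394 0 0 0 -.0213;.464 -.394 0 0 0 -.0213;.464 -.394 0 0 0 -.0213;.464 -.394 0 0 0 -.0213;.464 -.394 0 0 0 -.0213'
```

```text
time: 1.2
tcp_pos: [0.3638, 0.3619, 0.4046]
eef_rot: [-1.369, -2.828, 0.0]
wrist_force: [-0.1, 0.7, -0.1]
grip_width: -0.0001
time: 2.2
tcp_pos: [0.5958, 0.1649, 0.4045]
eef_rot: [-2.222, -2.221, 0.0]
wrist_force: [0.7, 0.5, -0.0]
grip_width: 0.0
```

```bash
python3 -m inch '-.2 0 0 0 0 0;0 0 -.6 0 0 0;0 0 -.6 0 0 0;0 0 -.6 0 0 0;0 0 -.6 0 0 0;0 0 -.4 0 0 0;0 0 -.25 0 0 0;0 0 0 0 0 0;0 0 0 0 0 0'
python3 - <<'E'
from h import *
c=cam("scene");f=c["frame"][145:265,210:420,::-1];cv2.imwrite("pics/s2.png",cv2.resize(f,None,fx=3.8,fy=3.8,interpolation=2))
s=arm.state();print(s["tcp_pos"],s["wrist_force"],s["moment"])
E
```

```text
time: 3.1
tcp_pos: [0.5851, 0.1662, 0.253]
eef_rot: [2.218, 2.224, 0.002]
wrist_force: [-0.3, -0.8, 0.0]
grip_width: -0.0003
[0.58530269 0.16615152 0.25351068] [ 0.61688739  0.29116127 -0.01863097] [0.00661658 0.03231176 0.03446633]
```

View pics/s2.png

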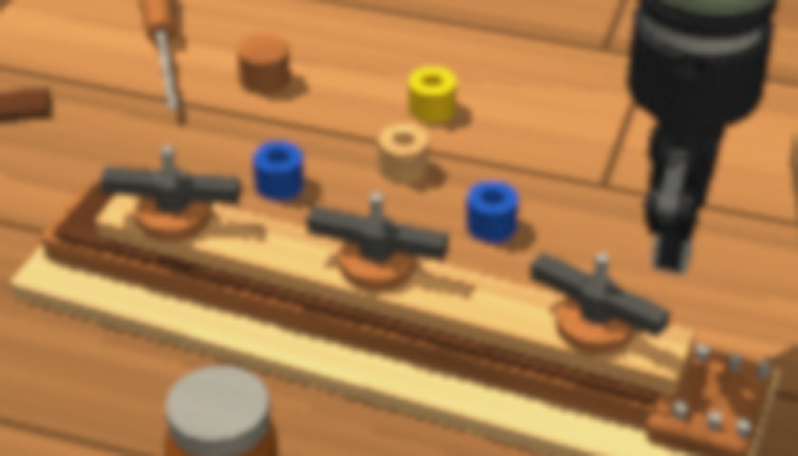

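The shut fingertips are at crop (670,265), clear on the near side of the left handle's +y end. Advancing in gentle steps.

```bash
python3 -m inch '.05 0 0 0 0 0;.05 0 0 0 0 0;.05 0 0 0 0 0;.05 0 0 0 0 0;.04 0 0 0 0 0;.04 0 0 0 0 0;.04 0 0 0 0 0;0 0 0 0 0 0'
```

```text
time: 3.95
tcp_pos: [0.6012, 0.1659, 0.2522]
eef_rot: [2.218, 2.224, 0.0]
wrist_force: [-0.6, -0.5, 0.4]
grip_width: -0.0002
```

```bash
python3 -m inch '.03 0 0 0 0 0;.03 0 0 0 0 0;.03 0 0 0 0 0;0 0 0 0 0 0'
```

```text
time: 4.35
tcp_pos: [0.6057, 0.1659, 0.2523]
eef_rot: [2.218, 2.224, 0.0]
wrist_force: [-0.5, 0.1, -0.0]
grip_width: -0.0
```

```bash
python3 -m inch '.03 0 0 0 0 0;.03 0 0 0 0 0;0 0 0 0 0 0'
```

```text
time: 4.65
tcp_pos: [0.6087, 0.1659, 0.2523]
eef_rot: [2.218, 2.224, 0.001]
wrist_force: [-0.9, 0.4, 0.5]
grip_width: 0.0
```

```bash
python3 -m inch '.02 0 0 0 0 0;.02 0 0 0 0 0;.02 0 0 0 0 0;0 0 0 0 0 0'
```

```text
time: 5.05
tcp_pos: [0.6116, 0.1659, 0.2523]
eef_rot: [2.218, 2.224, 0.0]
wrist_force: [-1.1, -0.6, -0.1]
grip_width: 0.0001
```

```bash
python3 -m inch '.02 0 0 0 0 0;.02 0 0 0 0 0;0 0 0 0 0 0'
```

```text
time: 5.35
tcp_pos: [0.6136, 0.1659, 0.2522]
eef_rot: [2.218, 2.224, 0.0]
wrist_force: [0.5, 0.4, -1.0]
grip_width: 0.0005
```

```bash
python3 -m inch '.02 0 0 0 0 0;.02 0 0 0 0 0;0 0 0 0 0 0'
```

```text
time: 5.65
tcp_pos: [0.6156, 0.1659, 0.2523]
eef_rot: [2.218, 2.224, 0.0]
wrist_force: [1.0, -0.6, 0.9]
grip_width: -0.0
```

```bash
python3 -m inch '.02 0 0 0 0 0;.02 0 0 0 0 0;0 0 0 0 0 0'
```

```text
time: 5.95
tcp_pos: [0.6174, 0.1658, 0.2521]
eef_rot: [-2.218, -2.224, 0.001]
wrist_force: [-1.0, 1.0, 0.1]
grip_width: 0.0002
```

```bash
python3 -m inch '.02 0 0 0 0 0;0 0 0 0 0 0'
```

```text
time: 6.15
tcp_pos: [0.618, 0.1658, 0.2521]
eef_rot: [-2.218, -2.223, 0.002]
wrist_force: [-3.5, 0.5, -0.0]
grip_width: 0.0001
```

```bash
python3 -m inch '.02 0 0 0 0 0;0 0 0 0 0 0'
```

```text
time: 6.35
tcp_pos: [0.6186, 0.1658, 0.252]
eef_rot: [-2.217, -2.223, 0.004]
wrist_force: [-5.2, -0.8, 2.9]
grip_width: 0.0
```

```bash
python3 -m inch '.016 0 0 0 0 0;0 0 0 0 0 0;0 0 0 0 0 0'; python3 -c "
from cell import arm
s=arm.state();print(s['wrist_force'],s['moment'],s['tcp_pos'])"
```

```text
time: 6.65
tcp_pos: [0.6189, 0.1659, 0.252]
eef_rot: [-2.216, -2.222, 0.006]
wrist_force: [-7.4, 0.3, 2.5]
grip_width: 0.0001
[-7.40700239  0.31709057  2.52289583] [-5.58906527e-05  1.09511589e+00 -2.27813424e-02] [0.61891656 0.16586607 0.25195992]
```

The left handle held 7.4 N at a lever of about 30 mm without turning, so it is tight. I'll back off and go to the middle one.

```bash
python3 -m inch '-.3 0 0 0 0 0;-.6 0 0 0 0 0;0 -.7 0 0 0 0;0 -.7 0 0 0 0;0 -.7 0 0 0 0;0 -.66 0 0 0 0;.2 0 0 0 0 0;.06 0 0 0 0 0;.06 0 0 0 0 0;0 0 0 0 0 0'
```

```text
time: 7.65
tcp_pos: [0.5918, 0.0289, 0.2522]
eef_rot: [2.217, 2.226, 0.001]
wrist_force: [0.2, -0.5, -0.8]
grip_width: -0.0001
```

```bash
python3 -m inch '.02 0 0 0 0 0;.02 0 0 0 0 0;0 0 0 0 0 0'
```

```text
time: 7.95
tcp_pos: [0.5933, 0.0283, 0.2522]
eef_rot: [2.218, 2.225, 0.0]
wrist_force: [0.7, 0.6, 0.0]
grip_width: -0.0002
```

```bash
python3 -m inch '.02 0 0 0 0 0;.02 0 0 0 0 0;0 0 0 0 0 0'
```

```text
time: 8.25
tcp_pos: [0.5954, 0.0279, 0.2523]
eef_rot: [2.218, 2.224, 0.0]
wrist_force: [-0.0, -0.3, -0.4]
grip_width: -0.0006
```

```bash
python3 -m inch '.02 0 0 0 0 0;0 0 0 0 0 0'
```

```text
time: 8.45
tcp_pos: [0.5962, 0.0278, 0.2522]
eef_rot: [-2.218, -2.224, 0.0]
wrist_force: [0.2, 0.5, 0.4]
grip_width: 0.0002
```

```bash
python3 -m inch '.02 0 0 0 0 0;0 0 0 0 0 0'
```

```text
time: 8.65
tcp_pos: [0.5969, 0.0279, 0.2522]
eef_rot: [-2.218, -2.224, 0.002]
wrist_force: [-3.1, 1.4, 1.8]
grip_width: 0.0004
```

```bash
python3 -m inch '.02 0 0 0 0 0;0 0 0 0 0 0'
```

```text
time: 8.85
tcp_pos: [0.598, 0.028, 0.2521]
eef_rot: [-2.218, -2.224, 0.001]
wrist_force: [-3.0, 1.5, 1.0]
grip_width: 0.0001
```

```bash
python3 -m inch '.02 0 0 0 0 0;0 0 0 0 0 0'
```

```text
time: 9.05
tcp_pos: [0.5992, 0.0281, 0.2521]
eef_rot: [-2.218, -2.224, -0.0]
wrist_force: [-2.7, 2.3, 0.3]
grip_width: -0.0
```

```bash
python3 -m inch '.016 0 0 0 0 0;0 0 0 0 0 0'
```

```text
time: 9.25
tcp_pos: [0.6001, 0.0281, 0.2521]
eef_rot: [-2.218, -2.224, -0.0]
wrist_force: [-3.3, 2.7, 0.6]
grip_width: -0.0001
```

The middle handle yields at a steady 3 N, so it is the loose one. Turning it on towards about 28°.

```bash
python3 -m inch '.024 0 0 0 0 0;.024 0 0 0 0 0;.024 0 0 0 0 0;.024 0 0 0 0 0;.024 0 0 0 0 0;.024 0 0 0 0 0;.024 0 0 0 0 0;.024 0 0 0 0 0;0 0 0 0 0 0'
python3 - <<'E'
from h import *
c=cam("scene");f=c["frame"][145:265,210:420,::-1];cv2.imwrite("pics/s3.png",cv2.resize(f,None,fx=3.8,fy=3.8,interpolation=2))
E
```

```text
time: 10.15
tcp_pos: [0.6099, 0.0277, 0.2522]
eef_rot: [2.218, 2.224, 0.0]
wrist_force: [-2.7, 1.9, -0.3]
grip_width: -0.0001
```

View pics/s3.png

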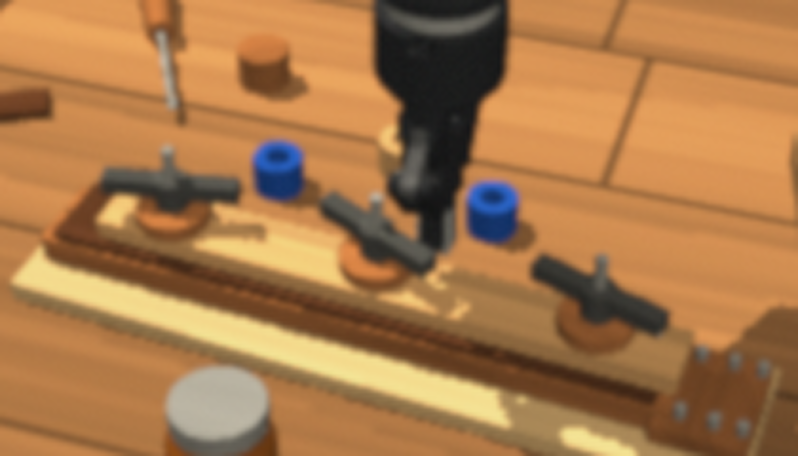

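The middle bar now runs from crop (325,205) to (433,265), and the left and right handles haven't moved. I'll work out the angle while moving over the ring.

```bash
python3 -m inch '-.4 0 0 0 0 0;-.4 0 0.3 0 0 0;-.6 0 .6 0 0 0;-.6 -.4 .6 0 0 0;-.6 -.5 0 0 0 0;-.61 -.54 0 0 0 0;0 0 0 0 0 0;0 0 0 0 0 0;0 0 0 0 0 0;0 0 0 0 0 0' .65 30
python3 - <<'E'
from h import *
S=cam("scene");T=cam("top")
ps=lambda u,v:((u+.5)/3.8-.5+210,(v+.5)/3.8-.5+145)
C=ray(S,*ps(433,265),.087);D=ray(S,*ps(325,205),.087);print((C+D)/2,np.linalg.norm(C-D),np.degrees(np.arctan2((D-C)[0],(C-D)[1])))
f=S["frame"][145:265,210:420,::-1];a=cv2.resize(f,None,fx=3,fy=3,interpolation=2)
b=cv2.resize(T["frame"][155:215,240:400,::-1],None,fx=3.9375,fy=3.9375,interpolation=2)[:,:630]
cv2.imwrite("pics/m4.png",np.vstack([a,b]));print(a.shape)
print(arm.state()["tcp_pos"])
E
```

```text
time: 11.2
tcp_pos: [0.4503, -0.0438, 0.3273]
eef_rot: [2.217, 2.225, 0.001]
wrist_force: [0.2, 0.5, 0.4]
grip_width: 0.0557
[ 0.62005 -0.0063   0.087  ] 0.08602307829879142 -22.63011189052496
(360, 630, 3)
[ 0.45000555 -0.04370736  0.32707686]
```

View pics/m4.png

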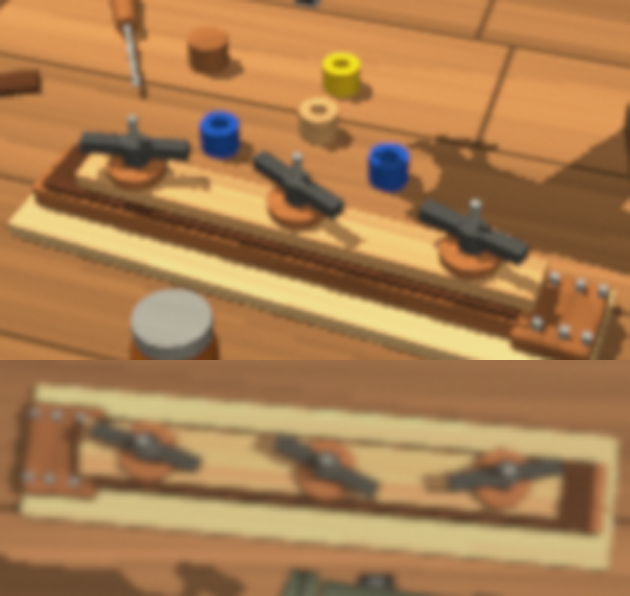

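The middle handle has turned about 27° in both views (top and scene), and the other two are unmoved. The ring is in view, so I'll descend and grip it.

```bash
python3 -m inch '0 0 -.7 0 0 0;0 0 -.7 0 0 0;0 0 -.6 0 0 0;0 0 -.5 0 0 0;0 0 -.3 0 0 0;0 0 -.14 0 0 0;0 0 0 0 0 0;0 0 0 0 0 0'; python3 -m inch '0 0 0 0 0 0;0 0 0 0 0 0;0 0 0 0 0 0;0 0 0 0 0 0;0 0 0 0 0 0;0 0 0 0 0 0' 0 30
```

```text
time: 12.1
tcp_pos: [0.4497, -0.044, 0.1807]
eef_rot: [2.217, 2.224, 0.001]
wrist_force: [-0.3, 0.6, -0.1]
grip_width: 0.0555
time: 12.7
tcp_pos: [0.4496, -0.0441, 0.1813]
eef_rot: [2.217, 2.223, 0.002]
wrist_force: [-1.6, 0.6, 6.9]
grip_width: 0.0357
```

Ring gripped, opening 35.7 mm. Lifting and carrying it over the middle stud.

```bash
python3 -m inch '0 0 .5 0 0 0;0 0 .8 0 0 0;0 0 .8 0 0 0;.5 .12 .7 0 0 0;.6 .12 .1 0 0 0;.7 .12 0 0 0 0;.7 .12 0 0 0 0;.5 .12 0 0 0 0;.37 .12 0 0 0 0;0 0 0 0 0 0'; python3 -m inch '0 0 -.24 0 0 0;0 0 -.24 0 0 0;0 0 0 0 0 0;0 0 0 0 0 0';python3 - <<'E'
from h import *
S=cam("scene");T=cam("top")
a=cv2.resize(S["frame"][150:220,260:360,::-1],None,fx=7,fy=7,interpolation=2)
cv2.imwrite("pics/m5.png",a)
s=arm.state();p=s["tcp_pos"];print(p,s["grip_width"])
b=p[2]-.1807
for z in(b,b+.028): print("collar centre expected",np.array(proj(S,[p[0],p[1],z]))-[260,150], "x7")
print("studtip",(np.array(proj(S,[.618,-.008,.114]))-[260,150])*7)
E
```

```text
time: 13.7
tcp_pos: [0.6194, -0.0075, 0.325]
eef_rot: [2.217, 2.225, 0.002]
wrist_force: [-0.3, -0.3, -0.4]
grip_width: 0.0355
time: 14.1
tcp_pos: [0.6169, -0.0084, 0.3007]
eef_rot: [-2.218, -2.223, 0.002]
wrist_force: [0.7, -0.5, -0.6]
grip_width: 0.0359
[ 0.61747983 -0.00828294  0.30158578] 0.03554719869268601
collar centre expected [48.50332931 43.93143113] x7
collar centre expected [48.41927119 34.04588036] x7
studtip [339.99129739 325.30643142]
```

View pics/m5.png

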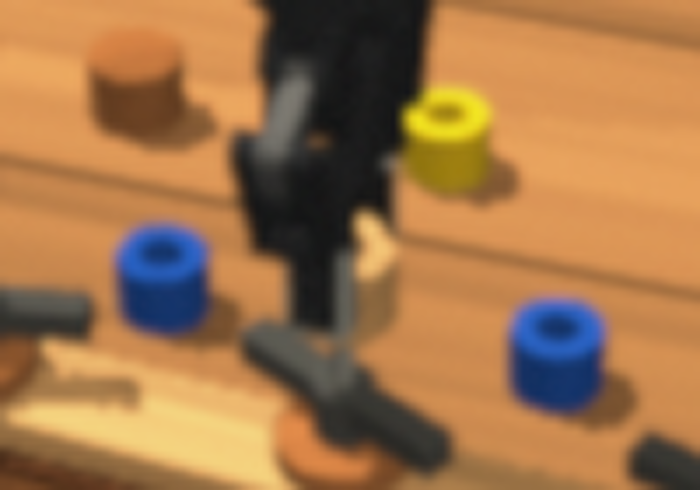

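The ring's right edge is at px 396, so its centre is near 347, against about 342 for the stud. That is 1–2 mm too far in +y, within the 4 mm clearance. I'll trim y by 1 mm and go down slowly.

```bash
python3 -m inch '0 -.02 0 0 0 0;0 0 -.06 0 0 0;0 0 -.06 0 0 0;0 0 -.06 0 0 0;0 0 -.04 0 0 0;0 0 0 0 0 0;0 0 0 0 0 0'
```

```text
time: 14.9
tcp_pos: [0.6177, -0.0091, 0.2901]
eef_rot: [-2.218, -2.224, 0.0]
wrist_force: [-0.2, -0.2, 0.0]
grip_width: 0.0355
```

```bash
python3 -m inch '0 0 -.06 0 0 0;0 0 -.06 0 0 0;0 0 -.06 0 0 0;0 0 -.06 0 0 0;0 0 0 0 0 0;0 0 0 0 0 0'
```

```text
time: 15.5
tcp_pos: [0.6177, -0.0091, 0.2781]
eef_rot: [-2.218, -2.224, 0.0]
wrist_force: [0.5, 0.6, -0.6]
grip_width: 0.0356
```

The ring has gone past the stud tip with no force. Seating it now.

```bash
python3 -m inch '0 0 -.04 0 0 0;0 0 -.04 0 0 0;0 0 0 0 0 0;0 0 0 0 0 0'
```

```text
time: 15.9
tcp_pos: [0.6177, -0.0091, 0.2742]
eef_rot: [-2.218, -2.224, 0.0]
wrist_force: [0.6, -0.1, -1.0]
grip_width: 0.0356
```

```bash
python3 -m inch '0 0 -.02 0 0 0;0 0 0 0 0 0'
```

```text
time: 16.1
tcp_pos: [0.6178, -0.0091, 0.2734]
eef_rot: [2.218, 2.224, 0.001]
wrist_force: [0.0, -0.3, 0.6]
grip_width: 0.0356
```

```bash
python3 -m inch '0 0 -.02 0 0 0;0 0 0 0 0 0'
```

```text
time: 16.3
tcp_pos: [0.6177, -0.0091, 0.2733]
eef_rot: [2.218, 2.224, 0.001]
wrist_force: [-1.9, -0.6, 6.5]
grip_width: 0.0356
```

```bash
python3 -m inch '0 0 -.02 0 0 0;0 0 0 0 0 0'
```

```text
time: 16.5
tcp_pos: [0.6177, -0.0091, 0.2732]
eef_rot: [2.218, 2.224, 0.002]
wrist_force: [-3.6, 0.4, 9.7]
grip_width: 0.0356
```

Contact is at the expected seating height: the base is at 0.2733 − 0.181 ≈ 0.092 m. Ease off 1 mm, open partly, lift straight up, back away and look.

```bash
python3 -m inch '0 0 .02 0 0 0;0 0 0 0 0 0;0 0 0 0 0 0;0 0 0 0 0 0;0 0 0 0 0 0;0 0 0 0 0 0' .7 30; python3 -m inch '0 0 .1 0 0 0;0 0 .2 0 0 0;0 0 .4 0 0 0;0 0 .6 0 0 0;0 0 .8 0 0 0;-.8 0 .4 0 0 0;-.9 0 0 0 0 0;-.9 0 0 0 0 0;-.9 0 0 0 0 0;0 0 0 0 0 0'
python3 - <<'E'
from h import *
S=cam("scene");T=cam("top")
a=cv2.resize(S["frame"][145:265,210:420,::-1],None,fx=3,fy=3,interpolation=2)
b=cv2.resize(T["frame"][155:215,240:400,::-1],None,fx=3.9375,fy=3.9375,interpolation=2)[:,:630]
cv2.imwrite("pics/m6.png",np.vstack([a,b]));print(arm.state()["tcp_pos"])
E
```

```text
time: 17.1
tcp_pos: [0.6177, -0.0091, 0.272]
eef_rot: [-2.218, -2.224, 0.0]
wrist_force: [0.0, -1.0, 0.5]
grip_width: 0.0598
time: 18.1
tcp_pos: [0.4373, -0.0089, 0.3978]
eef_rot: [-2.217, -2.223, 0.004]
wrist_force: [1.2, 0.1, -0.4]
grip_width: 0.0595
[ 0.44202654 -0.00910192  0.39863766]
```

View pics/m6.png

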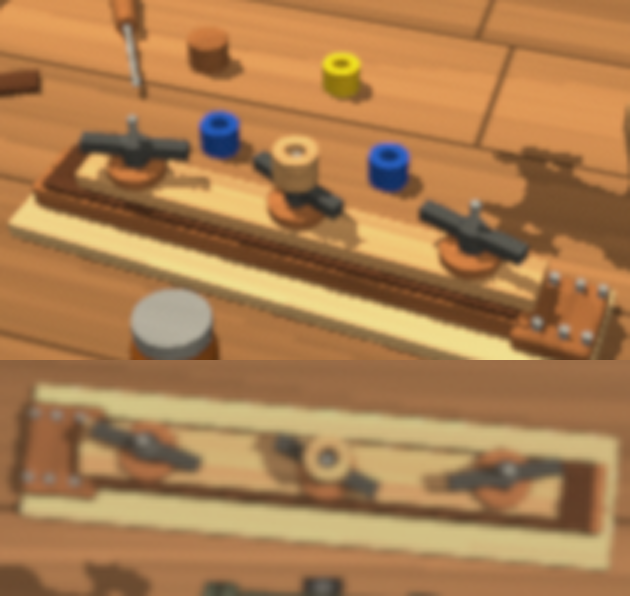

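The ring sits upright on the middle handle at (296,163), with the stud visible in its hole at (296,152) in the scene view and (328,458) in the top view. The bar ends are where they were. Handing in.

```bash
python3 -m inch '0 0 0 0 0 0;0 0 0 0 0 0;0 0 0 0 0 0'; python3 -c "
from cell import arm
print(arm.close_job())"
```

```text
time: 18.5
tcp_pos: [0.4437, -0.0091, 0.3971]
eef_rot: [2.218, 2.224, 0.0]
wrist_force: [-0.2, 0.5, -0.7]
grip_width: 0.0597
the job is handed in; nothing more can be done
None
```

The middle handle was the loose one. I turned it about 27° clockwise and seated the wooden ring over its stud, and handed the job in at 18.5 s.

- **Finding the loose one:** the left handle held 7.4 N of push without turning, so I left it. The middle one turned at a steady 3 N or so. I didn't touch the right one, since the loose one was already found.
- **Turn:** the two views gave about 28° (top) and 26.5° (scene), well inside 15–45°.
- **Ring:** it passed the stud tip with no force and met the handle at the expected height, with its underside about 92 mm above the bench.
- **Last pictures:** after I let go, the ring looked flat with the stud inside its hole. The left and right handles and the things in view near the neck looked unmoved. These crops don't show the whole bench, so I didn't recheck the glue bottle, sander or mallet, but the arm stayed clear of them.
- **Disagreement:** just before lowering, the scene view put the ring 1–2 mm off the stud in y. I trimmed 1 mm; the hole allows 4 mm either way. No other check failed or disagreed.

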